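Make up two soldering kits in their trays

TASK

Make up two kits from the stock standing close together on the right of the bench. Put the narrow solder reel and the flux tin in the tray with two pockets, and the tape roll, the squeeze bottle and the tip case in the tray with three pockets, the bottle in its middle pocket: one thing to a pocket, lying flat or standing upright on the pocket floor, about the middle. The wide solder reel is not needed: leave it standing where it is.

Things in the scene. Friction and masses are not known exactly. Their poses are not given: they have to be found in the camera images.
- narrow_reel: the narrower, taller of two reels of solder wire, standing on end: flanges 52 mm across (3 mm thick, at the bottom and the top), wound core 39 mm across, 60 mm high, 0.42 kg. Origin at the centre of its underside, z up. Can be gripped across the top flange
- wide_reel: the wider, lower of the two solder reels, standing on end: flanges 62 mm across, 52 mm high. To be left alone. Origin at the centre of its underside, z up. 
- tin: flat round flux tin with its lid on (the lid does not come off), 51 mm across, 18 mm high; the overhanging lid is its upper 8 mm. Origin at the centre of its underside, z up. 
- tape_roll: flat roll of insulating tape, 59 mm across, 18 mm high (treat it as a solid disc). Origin at the centre of its underside, z up. 
- bottle: slim squeeze bottle with a thin spout, standing: round body 34 mm across up to a height of 84 mm, 105 mm high with the spout. Origin at the centre of its underside, z up. 
- case: flat rectangular case of spare soldering tips: 40 mm along its x, 62 mm along its y, 12 mm high at the sides and 14 mm at most. Origin at the centre of its underside, z up. 
- tray_two: shallow grey kit tray, its pockets lined dark, with two square pockets side by side, 88 x 170 x 8 mm, fixed to the bench. Its origin is under its centre; x runs across it (88 mm), y along the row of pockets, z up. Floor top 3 mm and rim and partitions 8 mm above its underside; pockets 76 x 76 mm, walls 6 mm. Pocket centres at y = -41 and +41 mm
- tray_three: shallow grey kit tray, its pockets lined dark, with three square pockets in a row, 88 x 252 x 8 mm, fixed to the bench. Its origin is under its centre; x runs across it (88 mm), y along the row of pockets, z up. Floor top 3 mm and rim and partitions 8 mm above its underside; pockets 76 x 76 mm, walls 6 mm. Pocket centres at y = -82, 0 and +82 mm
Not all that is in view belongs to the job. What is shaped like the case but purple is not meant.

How it is judged:
At the end, for the whole second after the job is handed in: Reel and tin in the two-pocket tray, tape and case in the end pockets and bottle in the middle pocket of the other: each within 14 mm of its pocket's centre along both tray axes, underside 0 to 7 mm over the tray's, within 0.06 rad of upright, at rest; wide reel upright, moved under 30 mm ((((x of narrow_reel in the frame of tray_two between -0.014 and 0.014 m and y of narrow_reel in the frame of tray_two between 0.027 and 0.055 m) and (x of tin in the frame of tray_two between -0.014 and 0.014 m and y of tin in the frame of tray_two between -0.055 and -0.027 m)) or ((x of narrow_reel in the frame of tray_two between -0.014 and 0.014 m and y of narrow_reel in the frame of tray_two between -0.055 and -0.027 m) and (x of tin in the frame of tray_two between -0.014 and 0.014 m and y of tin in the frame of tray_two between 0.027 and 0.055 m))) and z of narrow_reel in the frame of tray_two between 0 and 0.007 m and angle between each of narrow_reel, tin, tape_roll, case, bottle's own z axis and vertical below 0.06 rad and linear speed of each of narrow_reel, tin, tape_roll, case, bottle below 0.02 m/s and z of tin in the frame of tray_two between 0 and 0.007 m and (((x of tape_roll in the frame of tray_three between -0.014 and 0.014 m and y of tape_roll in the frame of tray_three between 0.068 and 0.096 m) and (x of case in the frame of tray_three between -0.014 and 0.014 m and y of case in the frame of tray_three between -0.096 and -0.068 m)) or ((x of tape_roll in the frame of tray_three between -0.014 and 0.014 m and y of tape_roll in the frame of tray_three between -0.096 and -0.068 m) and (x of case in the frame of tray_three between -0.014 and 0.014 m and y of case in the frame of tray_three between 0.068 and 0.096 m))) and z of tape_roll in the frame of tray_three between 0 and 0.007 m and z of case in the frame of tray_three between 0 and 0.007 m and x of bottle in the frame of tray_three between -0.014 and 0.014 m and y of bottle in the frame of tray_three between -0.014 and 0.014 m and z of bottle in the frame of tray_three between 0 and 0.007 m and distance of wide_reel from where it was at the start of the episode below 0.03 m and angle between wide_reel's own z axis and vertical below 0.1 rad); the robot touches nothing.
It fails at once if the wide reel is moved by more than 30 mm or tipped (distance of wide_reel from where it was at the start of the episode above 0.03 m or angle between wide_reel's own z axis and vertical above 0.3 rad).
It also fails if it takes over 128 s, if anything falls off the work surface, if the arm or the gripper's body presses on something with over 40 N, if the wrist force passes 120 N, or if a joint passes its speed limit or range.

ROBOT

A 6-joint arm with a two-finger parallel gripper is mounted at the origin on a cart in front of the work surface, level with it; the furniture and walls round the work are solid. World frame = base frame: x ahead of the robot, y to its left, z up, the work surface at z = 0. Lengths are in m, angles in rad, forces in N, time in s.
With the tool pointing down it reaches from about 0.325 to 0.875 m from the base axis. Payload 4.4 kg.
Tool frame: the origin (TCP) lies midway between the tips of the shut fingers; the grasp point (between the pads) lies manip.grip_depth behind it (manip.grip_depth is the distance from the TCP to the grasp point, in m); z points along the fingers, y is the line along which they close (so a half turn about z gives the same grasp; the last joint's range is limited). The gripper opens to 85 mm and grips with 20 to 120 N. Pads are 22 mm wide; open, the fingers measure 114 mm over their backs; the gripper's body (76 mm by 85 mm) begins 54 mm behind the grasp point. The pads swing forward as they close: fully open they stand 13 mm farther back than shut.
Start: joints at [1.075, 0.207, 1.542, -0, 1.393, -0.15], TCP at [0.195, 0.541, 0.231] pointing down, gripper open.
Joint ranges: [-2.73, 2.73], [-0.86, 2.22], [0.23, 2.46], [-1.11, 4.25], [0.08, 2.63], [-2.82, 2.82]. Speed limits (rad/s): [2.79, 2.79, 3.14, 3.14, 3.14, 3.14].

INTERFACE

Orientations are given as a 3x3 rotation matrix whose columns are the frame's x, y, z axes.
In Python, from workcell import manip gives the robot as it stands. Calls block until the motion is done:
- manip.move_to(position, orientation): joint-space move of the TCP to a pose.
- manip.servo_line(position, attitude=None, speed=0.15, contact_N=None): straight line of the TCP; attitude=None keeps the orientation; speed is the mean speed in m/s. With contact_N (N) it stops when the force on the tool has changed by that much, and returns True; else False.
- manip.goto_joints(angles): joint-space move.
- manip.grip(opening): opening from 0.0 (shut) to 1.0 (fully open); the grip force is fixed at half the most; returns when the fingers have stopped.
- manip.dwell(seconds).
- manip.inverse_kinematics(position, orientation): joint angles nearest the present ones, or None.
- manip.observe(): the state.
- manip.snapshot(name): name is "scene" or "side" or "wrist"; returns a dict with "color" (480x640x3 uint8, blue, green, red), "depth" (480x640 float32, m along the optical axis (not along the pixel's ray), 0 where there is no reading), "fx", "fy", "cx", "cy" (pixels), "extrinsics" (4x4, takes a point from world to camera coordinates); the wrist camera has in their place "mount" (4x4, takes a point from camera to tool coordinates, whose origin is the TCP and whose axes are the flange's). Camera axes: x right, y down, z forward; pixel columns grow to the right and rows downward; lengths in m; the calibration is good to about 2 mm. A picture is of the moment at which its call begins: read the wrist's pose just before it.
A pose or a line that the arm cannot do raises manip.PlanningError and nothing moves.
- manip.job_done(): hands the job in; it is judged then, once.
The state is a dict: "clock": time; "joint_positions": joint angles; "qvel": joint speeds; "tau": joint torques, N m; "eef_pos": TCP position; "tcp_rot": TCP orientation; "force": force on the tool from outside, world axes, zero at the start; "moment": the same for the moment, N m; "grip_width": opening from 0.0 (shut) to 1.0 (fully open); "grasp_force": force on a finger pad.
Only numpy, scipy, OpenCV 4.12 (cv2) and the standard library are available. Lean on these libraries where they do the work, as an engineer would, in place of code of your own. Each camera call takes 0.05 s, during which the arm holds its last target. There are 200 camera calls.

## Working session

There is one attempt and no reset: what is moved stays moved. The work goes in short steps, each a Python script; the robot and the scene stay as the last script left them, time stands still between calls to the robot, and variables do not carry over. Pictures are saved under pics/ and viewed, at most 14 in all, crops included, and the job is handed in when it is done.

```bash
ls; mkdir -p pics; python3 - <<'E'
from workcell import manip
import cv2,numpy as np
print(manip.grip_depth,manip.observe())
for n in("scene","side"):
    s=manip.snapshot(n); cv2.imwrite(f"pics/{n}0.png",s["color"]); np.savez(f"{n}0.npz",**s)
    print(n,s["fx"],s["cx"],s["cy"],np.round(s["extrinsics"],3).tolist(),(s["depth"]>0).mean())
E
```

```text
pics
0.0187 {'clock': 0.0, 'joint_positions': array([ 1.07449716e+00,  2.07450527e-01,  1.54294432e+00, -1.40100198e-05,
        1.39348231e+00, -1.50483997e-01]), 'qvel': array([-4.19492723e-05, -6.35700674e-04, -8.48584262e-04, -1.29433813e-03,
        8.02706905e-04, -6.39526837e-05]), 'tau': array([-6.22234511e-04, -3.83020020e+01, -2.91603094e+01, -1.65980632e-04,
        1.03727964e-02,  3.50448353e-06]), 'eef_pos': array([0.19455051, 0.54029312, 0.23011298]), 'tcp_rot': array([[-9.40800120e-01,  3.38960142e-01, -1.07569341e-03],
       [ 3.38961689e-01,  9.40798018e-01, -2.01544245e-03],
       [ 3.28855572e-04, -2.26074735e-03, -9.99997390e-01]]), 'force': array([-0.46138233, -1.12362503, -0.19041135]), 'moment': array([-0.01205263, -0.03561685, -0.01459283]), 'grasp_force': 0.0, 'grip_width': 1.0027966175522864}
scene 505.8067448832365 328.09309326091244 236.51090449326185 [[0.595, -0.804, 0.011, -0.44], [-0.562, -0.426, -0.709, 0.275], [0.575, 0.415, -0.705, 0.938], [0.0, 0.0, 0.0, 1.0]] 0.9959537760416667
side 504.1255348561233 313.86837465146675 235.82154198588756 [[-0.996, -0.082, 0.023, 0.539], [-0.062, 0.516, -0.854, 0.144], [0.058, -0.853, -0.519, 1.288], [0.0, 0.0, 0.0, 1.0]] 0.8869205729166667
```

View pics/scene0.png

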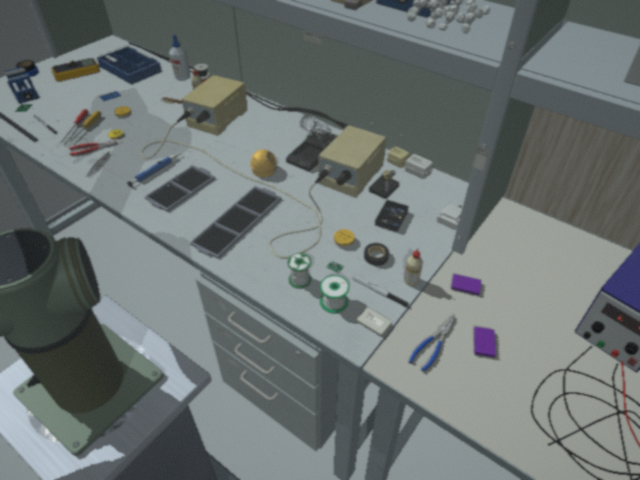

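View pics/side0.png

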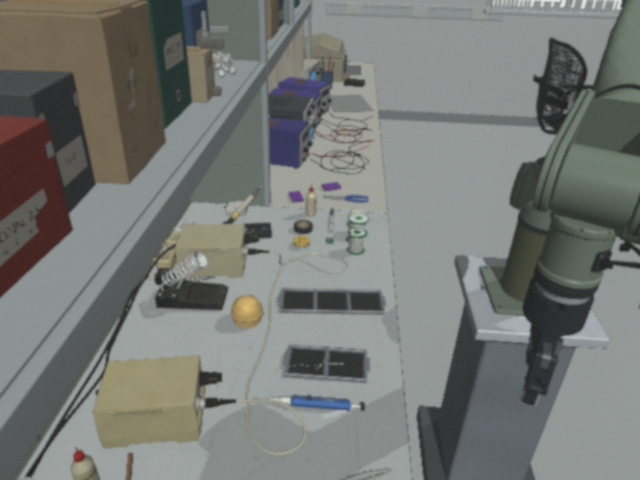

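The scene view shows the two-pocket tray at (180,187), the three-pocket tray at (237,220), and reels at (299,268) and (335,293). The tin is at (344,238), the tape at (376,253), the bottle at (414,268) and the pale case at (375,320). The purple ones are on the other bench. Next I'll get rough positions, then wrist views from above.

```bash
cat > h.py <<'E'
from workcell import manip
import cv2,numpy as np
def down(a):  # tool down, closing axis y at angle a in world
    y=np.array([np.cos(a),np.sin(a),0]);z=np.array([0,0,-1.]);return np.stack([np.cross(y,z),y,z],1)
def shot(n,f):
    o=manip.observe();s=dict(manip.snapshot(n))
    if n=="wrist":
        T=np.eye(4);T[:3,:3]=o["tcp_rot"];T[:3,3]=o["eef_pos"];s["c2w"]=T@s["mount"]
    else: s["c2w"]=np.linalg.inv(s["extrinsics"])
    cv2.imwrite(f"pics/{f}.png",s["color"]);np.savez(f+".npz",**s);return s
def ray(s,uv):
    uv=np.atleast_2d(np.asarray(uv,float));d=np.c_[(uv[:,0]-s["cx"])/s["fx"],(uv[:,1]-s["cy"])/s["fy"],np.ones(len(uv))]
    return s["c2w"][:3,3],d@s["c2w"][:3,:3].T
def plane(s,uv,z):
    o,d=ray(s,uv);return o+d*((z-o[2])/d[:,2])[:,None]
def cloud(s):
    v,u=np.mgrid[:480,:640];o,d=ray(s,np.c_[u.ravel(),v.ravel()])
    return (o+d*np.asarray(s["depth"]).reshape(-1,1)).reshape(480,640,3)
E
python3 - <<'E'
from h import *
s=dict(np.load("scene0.npz"));s["c2w"]=np.linalg.inv(s["extrinsics"]);P=cloud(s)
for n,u,v in[("two",180,187),("three",237,220),("r1",299,258),("r2",335,283),("tin",344,238),("tape",376,253),("bottle",414,255),("case",375,320),("pcb",334,267),("knife",398,298)]:print(n,P[v,u].round(3))
for a in(0,np.pi/2,-np.pi/2):
  for p in((.45,-.35,.32),(.5,-.3,.3),(.5,.1,.35)):
    print(a,p,manip.inverse_kinematics(p,down(a)))
print(manip.snapshot("wrist")["mount"].round(3).tolist())
E
```

```text
two [0.485 0.297 0.009]
three [0.484 0.09  0.007]
r1 [ 0.44  -0.142  0.058]
r2 [ 0.434 -0.243  0.054]
tin [ 0.584 -0.162  0.017]
tape [ 0.603 -0.24  -0.001]
bottle [ 0.574 -0.346  0.085]
case [ 0.431 -0.347  0.014]
pcb [ 0.508 -0.188 -0.   ]
knife [ 0.512 -0.354  0.009]
0 (0.45, -0.35, 0.32) [-8.12830144e-01  1.42255698e-01  1.43455671e+00 -4.44089210e-16
  1.56478025e+00 -8.12830144e-01]
0 (0.5, -0.3, 0.3) [-6.88795104e-01  1.79726089e-01  1.43181262e+00 -4.44089210e-16
  1.53005394e+00 -6.88795104e-01]
0 (0.5, 0.1, 0.35) [ 2.75277038e-02 -1.62695409e-03  1.52775920e+00 -4.44089210e-16
  1.61546041e+00  2.75277038e-02]
1.5707963267948966 (0.45, -0.35, 0.32) [-8.12830144e-01  1.42255698e-01  1.43455671e+00 -4.44089210e-16
  1.56478025e+00 -2.38362647e+00]
1.5707963267948966 (0.5, -0.3, 0.3) [-6.88795104e-01  1.79726089e-01  1.43181262e+00 -4.44089210e-16
  1.53005394e+00 -2.25959143e+00]
1.5707963267948966 (0.5, 0.1, 0.35) [ 2.75277038e-02 -1.62695409e-03  1.52775920e+00 -4.44089210e-16
  1.61546041e+00 -1.54326862e+00]
-1.5707963267948966 (0.45, -0.35, 0.32) [-8.12830144e-01  1.42255698e-01  1.43455671e+00 -4.44089210e-16
  1.56478025e+00  7.57966183e-01]
-1.5707963267948966 (0.5, -0.3, 0.3) [-6.88795104e-01  1.79726089e-01  1.43181262e+00 -4.44089210e-16
  1.53005394e+00  8.82001222e-01]
-1.5707963267948966 (0.5, 0.1, 0.35) [ 2.75277038e-02 -1.62695409e-03  1.52775920e+00 -4.44089210e-16
  1.61546041e+00  1.59832403e+00]
[[0.0, -0.949, -0.317, 0.081], [1.0, -0.0, 0.001, 0.0], [-0.001, -0.317, 0.949, -0.142], [0.0, 0.0, 0.0, 1.0]]
```

```bash
python3 - <<'E'
from h import *
for n in("scene0","side0"):
  s=dict(np.load(n+".npz"));s["c2w"]=np.linalg.inv(s["extrinsics"]);P=cloud(s).reshape(-1,3)
  P=P[s["depth"].ravel()>0]
  for y0 in np.arange(-.6,.5,.1):
    q=P[(P[:,1]>y0)&(P[:,1]<y0+.1)&(P[:,2]>.12)&(P[:,0]>.35)]
    if len(q)>5:
      k=np.percentile(q[:,0],[1,10]);print(n,round(y0,1),len(q),k.round(2),"zmin",q[:,2].min().round(2),"z@xmin",np.median(q[q[:,0]<=k[0]+.02,2]).round(2))
for i,p in enumerate([(.56,.19,.35),(.57,-.21,.33),(.55,-.29,.31)]):
  manip.move_to(p,down(-np.pi/2));manip.dwell(.3);shot("wrist",f"w{i}")
print(manip.observe()["clock"])
a=[cv2.resize(cv2.imread(f"pics/w{i}.png"),None,fx=1,fy=1) for i in range(2)]
cv2.imwrite("pics/w01.png",cv2.resize(np.hstack(a),(800,300)))
E
```

```text
scene0 -0.6 8567 [0.71 0.72] zmin 0.12 z@xmin 0.44
scene0 -0.5 10090 [0.71 0.72] zmin 0.12 z@xmin 0.44
scene0 -0.4 8812 [0.71 0.72] zmin 0.12 z@xmin 0.43
scene0 -0.3 6660 [0.71 0.72] zmin 0.12 z@xmin 0.44
scene0 -0.2 4730 [0.71 0.72] zmin 0.12 z@xmin 0.44
scene0 -0.1 3852 [0.71 0.72] zmin 0.12 z@xmin 0.44
scene0 -0.0 2880 [0.71 0.72] zmin 0.12 z@xmin 0.44
scene0 0.1 2132 [0.71 0.72] zmin 0.12 z@xmin 0.43
scene0 0.2 1609 [0.71 0.72] zmin 0.12 z@xmin 0.42
scene0 0.3 1232 [0.8  0.98] zmin 0.12 z@xmin 0.41
scene0 0.4 1144 [0.97 0.98] zmin 0.12 z@xmin 0.2
side0 -0.6 125 [0.72 0.72] zmin 0.41 z@xmin 0.45
side0 -0.5 149 [0.72 0.72] zmin 0.13 z@xmin 0.44
side0 -0.4 6298 [0.72 0.73] zmin 0.12 z@xmin 0.41
side0 -0.3 539 [0.72 0.72] zmin 0.14 z@xmin 0.45
side0 -0.2 1190 [0.72 0.72] zmin 0.12 z@xmin 0.44
side0 -0.1 2041 [0.72 0.72] zmin 0.41 z@xmin 0.45
side0 -0.0 2910 [0.72 0.73] zmin 0.12 z@xmin 0.45
side0 0.1 3646 [0.72 0.73] zmin 0.12 z@xmin 0.45
side0 0.2 2548 [0.72 0.72] zmin 0.41 z@xmin 0.45
side0 0.3 6916 [0.72 0.73] zmin 0.41 z@xmin 0.45
side0 0.4 18960 [0.72 0.77] zmin 0.41 z@xmin 0.45
5.0
```

View pics/w1.png

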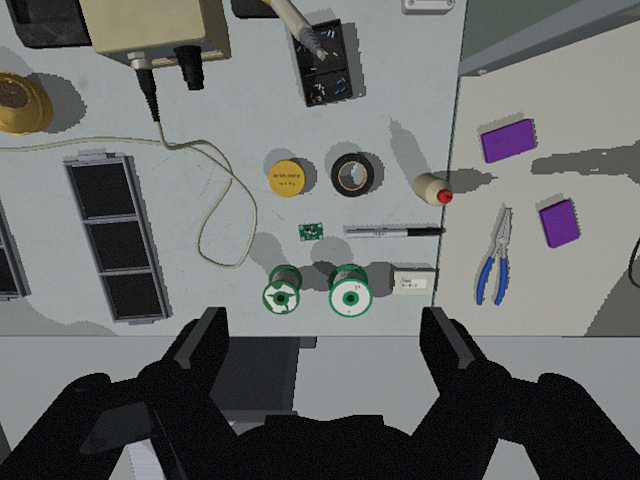

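View pics/w0.png

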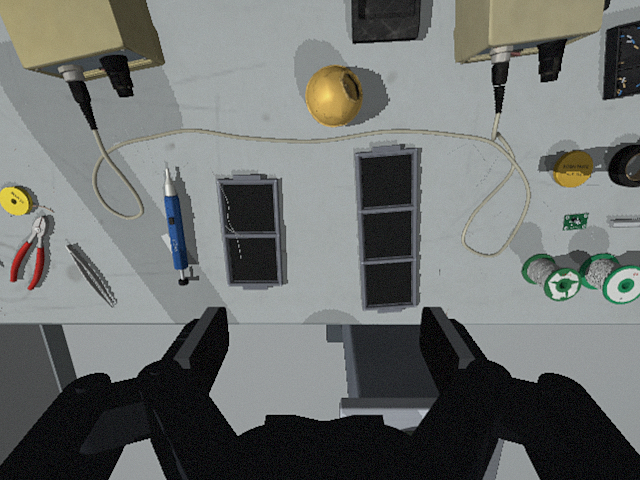

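w1 shows the narrow reel top at (281,295), the wide one at (350,297), the case at (413,281), a pen at (395,231), the tin at (287,178), the tape at (353,174) and the bottle cap at (444,196). w0 shows the tray pockets: two-pocket at (252,205) and (253,258), three-pocket at (386,180), (388,233) and (390,283). Now I'll measure them.

```bash
cat > meas.py <<'E'
from h import *
def tri(v):  # midpoint of rays [(s,uv)..], + residual
    A=np.zeros((3,3));b=np.zeros(3);L=[]
    for s,uv in v:
        o,d=ray(s,uv);d=d[0]/np.linalg.norm(d[0]);M=np.eye(3)-np.outer(d,d);A+=M;b+=M@o;L.append((o,M))
    p=np.linalg.solve(A,b);return p,max(np.linalg.norm(M@(p-o)) for o,M in L)
rough=dict(nreel=(.44,-.142,.06,.045),wreel=(.434,-.243,.052,.045),tin=(.584,-.162,.018,.045),tape=(.605,-.25,.018,.04),bottle=(.574,-.346,.084,.04),case=(.431,-.347,.013,.05))
if __name__=="__main__":
  S=[dict(np.load(f"w{i}.npz")) for i in(0,1,2)]
  for n,(x,y,z,r) in rough.items():
    v=[]
    for i in(1,2):
      P=cloud(S[i]);m=(np.hypot(P[...,0]-x,P[...,1]-y)<r)&(abs(P[...,2]-z)<.005)
      m=cv2.morphologyEx(m.astype(np.uint8),cv2.MORPH_OPEN,np.ones((3,3)))
      c=max(cv2.findContours(m,cv2.RETR_EXTERNAL,cv2.CHAIN_APPROX_NONE)[0],key=cv2.contourArea)
      h=cv2.convexHull(c)[:,0].astype(float)
      q=plane(S[i],h,z)[:,:2].astype(np.float32);cc=cv2.minEnclosingCircle(q);rr=cv2.minAreaRect(q)
      M=cv2.moments(h.astype(np.float32));uv=(M["m10"]/M["m00"],M["m01"]/M["m00"]);v.append((S[i],uv))
      print(n,i,np.round(uv,1),"circ",np.round(cc[0],4),round(cc[1]*2,4),"rect",np.round(rr[0],4),np.round(rr[1],4),round(rr[2],1),"zmed",np.median(P[...,2][m>0]).round(4))
    p,e=tri(v);print("   tri",p.round(4),round(e,4))
  g={}
  for i in(0,1):
    s=S[i];m=(s["color"].max(2)<48).astype(np.uint8);m[300:]=0 if i==9 else m[300:]
    m=cv2.morphologyEx(m,cv2.MORPH_CLOSE,np.ones((5,5)))*1
    m=cv2.morphologyEx(m,cv2.MORPH_OPEN,np.ones((5,5)))
    for c in cv2.findContours(m,cv2.RETR_EXTERNAL,cv2.CHAIN_APPROX_NONE)[0]:
      if not 1500<cv2.contourArea(c)<6000: continue
      q=plane(s,c[:,0],.003)[:,:2].astype(np.float32);rr=cv2.minAreaRect(q)
      if max(rr[1])>.1 or rr[0][0]>.62:continue
      M=cv2.moments(c);uv=(M["m10"]/M["m00"],M["m01"]/M["m00"])
      P=cloud(s);print("pocket",i,np.round(uv,1),np.round(rr[0],4),np.round(rr[1],4),round(rr[2],1),"z",np.median(P[int(uv[1])-5:int(uv[1])+5,int(uv[0])-5:int(uv[0])+5,2]).round(4));g.setdefault(i,[]).append((rr[0],uv))
  for c0,uv0 in g[0]:
    for c1,uv1 in g.get(1,[]):
      if np.hypot(*np.subtract(c0,c1))<.02:print("tri",tri([(S[0],uv0),(S[1],uv1)]))
E
python3 meas.py
```

```text
nreel 1 [280.2 297.4] circ [ 0.4334 -0.1494] 0.0529 rect [ 0.4334 -0.1488] [0.0496 0.051 ] 88.7 zmed 0.0598
nreel 2 [216.5 290.5] circ [ 0.4335 -0.1495] 0.0529 rect [ 0.4352 -0.1496] [0.0509 0.0484] 86.5 zmed 0.0599
   tri [ 0.4333 -0.149   0.0582] 0.0003
wreel 1 [349.8 297.5] circ [ 0.4292 -0.2455] 0.0628 rect [ 0.4291 -0.2452] [0.061  0.0606] 0.1 zmed 0.0519
wreel 2 [291.2 291.2] circ [ 0.4291 -0.2457] 0.0629 rect [ 0.4294 -0.2456] [0.0618 0.0611] 0.1 zmed 0.052
   tri [ 0.4286 -0.2456  0.0497] 0.0
tin 1 [286.1 178.5] circ [ 0.5898 -0.1583] 0.0508 rect [ 0.5897 -0.1578] [0.0485 0.0495] 89.0 zmed 0.0176
tin 2 [221.5 164.9] circ [ 0.5898 -0.159 ] 0.0515 rect [ 0.5897 -0.1587] [0.0495 0.0503] 85.6 zmed 0.0178
   tri [ 0.5898 -0.1577  0.0143] 0.0001
tape 1 [351.9 175.4] circ [ 0.5937 -0.2463] 0.0583 rect [ 0.5937 -0.2466] [0.0571 0.0564] 0.5 zmed 0.0175
tape 2 [290.6 161.6] circ [ 0.5935 -0.2468] 0.0584 rect [ 0.5941 -0.2465] [0.0556 0.0573] 0.1 zmed 0.0176
   tri [ 0.5943 -0.2466  0.0162] 0.0001
bottle 1 [438.5 194. ] circ [ 0.5817 -0.3424] 0.0058 rect [ 0.5817 -0.3424] [0.0048 0.0035] 6.2 zmed 0.0855Traceback (most recent call last):
  File "meas.py", line 15, in <module>
    c=max(cv2.findContours(m,cv2.RETR_EXTERNAL,cv2.CHAIN_APPROX_NONE)[0],key=cv2.contourArea)
ValueError: max() iterable argument is empty
```

```bash
python3 - <<'E'
import re
t=open("meas.py").read()
t=t.replace('bottle=(.574,-.346,.084,.04),','')
t=t.replace('  g={}\n','''  v=[]
  for i in(1,2):
    hsv=cv2.cvtColor(S[i]["color"],cv2.COLOR_BGR2HSV).astype(int);P=cloud(S[i])
    near=np.hypot(P[...,0]-.575,P[...,1]+.345)<.06
    m=(((hsv[...,0]<6)|(hsv[...,0]>174))&(hsv[...,1]>130)&(hsv[...,2]>70)&near);yy,xx=np.nonzero(m);uv=(xx.mean(),yy.mean());v.append((S[i],uv))
    q=P[near&(P[...,2]>.015)&(P[...,2]<.07)]
    f=least_squares(lambda c:np.hypot(q[:,0]-c[0],q[:,1]-c[1])-.017,[q[:,0].mean(),q[:,1].mean()],loss="soft_l1",f_scale=.001)
    print("bottle",i,np.round(uv,1),m.sum(),"z red",np.percentile(P[m][:,2],[5,50,95]).round(3),"body fit",f.x.round(4),len(q),np.abs(f.fun).mean(),"redxy",np.median(P[m],0).round(4))
  print("   tri",tri(v))
  g={}
''',1).replace("from h import *","from h import *\nfrom scipy.optimize import least_squares",1)
open("meas.py","w").write(t)
E
python3 meas.py | tail -22
```

```text
nreel 2 [216.5 290.5] circ [ 0.4335 -0.1495] 0.0529 rect [ 0.4352 -0.1496] [0.0509 0.0484] 86.5 zmed 0.0599
   tri [ 0.4333 -0.149   0.0582] 0.0003
wreel 1 [349.8 297.5] circ [ 0.4292 -0.2455] 0.0628 rect [ 0.4291 -0.2452] [0.061  0.0606] 0.1 zmed 0.0519
wreel 2 [291.2 291.2] circ [ 0.4291 -0.2457] 0.0629 rect [ 0.4294 -0.2456] [0.0618 0.0611] 0.1 zmed 0.052
   tri [ 0.4286 -0.2456  0.0497] 0.0
tin 1 [286.1 178.5] circ [ 0.5898 -0.1583] 0.0508 rect [ 0.5897 -0.1578] [0.0485 0.0495] 89.0 zmed 0.0176
tin 2 [221.5 164.9] circ [ 0.5898 -0.159 ] 0.0515 rect [ 0.5897 -0.1587] [0.0495 0.0503] 85.6 zmed 0.0178
   tri [ 0.5898 -0.1577  0.0143] 0.0001
tape 1 [351.9 175.4] circ [ 0.5937 -0.2463] 0.0583 rect [ 0.5937 -0.2466] [0.0571 0.0564] 0.5 zmed 0.0175
tape 2 [290.6 161.6] circ [ 0.5935 -0.2468] 0.0584 rect [ 0.5941 -0.2465] [0.0556 0.0573] 0.1 zmed 0.0176
   tri [ 0.5943 -0.2466  0.0162] 0.0001
case 1 [413.2 282.8] circ [ 0.4336 -0.3437] 0.0706 rect [ 0.4334 -0.3434] [0.0398 0.0621] 0.1 zmed 0.0116
case 2 [362.5 276.4] circ [ 0.4339 -0.3442] 0.0711 rect [ 0.4334 -0.3443] [0.0391 0.0615] 0.1 zmed 0.0117
   tri [ 0.4315 -0.3451  0.0078] 0.0
bottle 1 [444.1 195.9] 151 z red [0.084 0.09  0.098] body fit [ 0.5789 -0.349 ] 530 0.000973638812976339 redxy [ 0.5806 -0.3469  0.0903]
bottle 2 [379.1 181.5] 153 z red [0.088 0.09  0.096] body fit [ 0.5788 -0.3489] 430 0.0013592159638377475 redxy [ 0.5807 -0.3478  0.0905]
   tri (array([ 0.5792728 , -0.34940087,  0.08334966]), np.float64(4.6831066543895746e-05))
pocket 0 [388.  283.5] [0.4058 0.0881] [0.0752 0.0714] 4.8 z 0.0031
pocket 0 [386.9 234.3] [0.4896 0.0948] [0.0708 0.0716] 4.1 z 0.003
pocket 0 [385.7 180.3] [0.5713 0.1017] [0.0708 0.0711] 4.8 z 0.0028
pocket 1 [104.9 189.4] [0.571  0.0985] [0.0712 0.0864] 4.7 z 0.0033
tri (array([ 5.71816917e-01,  1.00716192e-01, -3.51452603e-04]), np.float64(3.141019102527984e-05))
```

```bash
cat >> h.py <<'E'
def st(t=""):
    o=manip.observe();print(t,"clk",round(o["clock"],2),"w",round(o["grip_width"]*85,1),"gf",round(o["grasp_force"],1),"p",o["eef_pos"].round(4),"F",o["force"].round(1))
def pick(xy,z,a,w,up=.14):
    R=down(a);manip.grip(w/85);manip.move_to((*xy,z+.13),R);manip.servo_line((*xy,z+.04),speed=.25);manip.servo_line((*xy,z),speed=.08);st("at")
    manip.grip(0);st("gripped");manip.servo_line((*xy,z+up),speed=.2);st("lifted")
def place(xy,z,a,w,up=.14):
    manip.move_to((*xy,z+up),down(a));manip.servo_line((*xy,z+.03),speed=.25);manip.servo_line((*xy,z),speed=.05);st("down")
    manip.grip(w/85);manip.servo_line((*xy,z+.04),speed=.1);manip.servo_line((*xy,z+up),speed=.3);st("clear")
E
python3 - <<'E'
from h import *
from meas import tri
s=dict(np.load("w0.npz"));m=(s["color"].max(2)<70).astype(np.uint8)
m[:170]=0;m[292:]=0;m[:,:212]=0;m[:,290:]=0
m=cv2.morphologyEx(m,cv2.MORPH_OPEN,np.ones((3,3)));print(s["color"][205,252],s["color"][205,278],s["color"][236,250])
m=(s["color"].max(2)<48).astype(np.uint8);m[:170]=0;m[292:]=0;m[:,:212]=0;m[:,290:]=0
for lab,(a,b) in dict(A=(170,236),B=(236,292)).items():
  k=np.zeros_like(m);k[a:b]=m[a:b];k=cv2.morphologyEx(k,cv2.MORPH_OPEN,np.ones((3,3)))
  pts=cv2.findNonZero(k);pts=cv2.findNonZero(k);h=cv2.convexHull(pts);rr=cv2.minAreaRect(plane(s,h[:,0],.003)[:,:2].astype(np.float32));print(lab,cv2.boundingRect(h),np.round(rr[0],4),np.round(rr[1],4),rr[2])
# whole-tray hull via height (rim) seen in wrist, and depth check
P=cloud(s);m=((P[...,2]>.0055)&(P[...,2]<.012)).astype(np.uint8);m[:165]=0;m[300:]=0;m[:,:205]=0;m[:,300:]=0
m=cv2.morphologyEx(m,cv2.MORPH_OPEN,np.ones((2,2)));h=cv2.convexHull(cv2.findNonZero(m));rr=cv2.minAreaRect(plane(s,h[:,0],.008)[:,:2].astype(np.float32));print("tray2",np.round(rr[0],4),np.round(rr[1],4),rr[2])
# height: rectangle-hull centroids of tray3 middle pocket + tray2 in scene
S=dict(np.load("scene0.npz"));S["c2w"]=np.linalg.inv(S["extrinsics"])
g=(S["color"].max(2)<50).astype(np.uint8);
for c in cv2.findContours(g,cv2.RETR_EXTERNAL,cv2.CHAIN_APPROX_NONE)[0]:
  if 200<cv2.contourArea(c)<1500:
    M=cv2.moments(c);uv=np.array([M["m10"],M["m01"]])/M["m00"]
    if 140<uv[0]<290 and 160<uv[1]<255:print("scene",uv.round(1),plane(S,uv,.003)[0].round(4))
for uv0 in((388,283.5),(386.9,234.3),(385.7,180.3)):pass
# finger tip calibration on free bench
manip.grip(.6);manip.move_to((.45,-.03,.08),down(-np.pi/2));manip.servo_line((.45,-.03,.02),speed=.2)
print(manip.servo_line((.45,-.03,-.015),speed=.02,contact_N=5));st("tip");manip.servo_line((.45,-.03,.08),speed=.3);st()
E
```

```text
[23 22 25] [52 49 45] [118 111 105]
A (223, 185, 52, 46) [0.5311 0.3024] [0.0683 0.0717] 0.09935631603002548
B (228, 238, 49, 45) [0.4472 0.303 ] [0.074  0.0737] 0.4141745865345001
tray2 [0.4886 0.3003] [0.1806 0.0879] 0.23748336732387543
True
tip clk 8.2 w 51.2 gf 3.5 p [ 0.45   -0.03    0.0028] F [-1.4  0.4  7. ]
 clk 8.61 w 51.1 gf 0.0 p [ 0.4512 -0.0303  0.0812] F [-0.5 -0.3 -0.8]
```

```bash
python3 - <<'E'
from h import *
A3=-np.pi/2+np.radians(4.7)
pick((.579,-.349),.046,0,70)
place((.489,.0947),.0495,A3,60)
pick((.5937,-.2465),.007,0,82)
s=shot("wrist","t1")
E
```

```text
at clk 11.82 w 70.0 gf 0.0 p [ 0.5789 -0.3489  0.0455] F [ 0.5 -0.5 -0.8]
gripped clk 12.24 w 32.7 gf 59.5 p [ 0.5796 -0.3495  0.0469] F [-0.3 -0.4  3.1]
lifted clk 13.09 w 33.1 gf 59.5 p [ 0.578  -0.3483  0.1842] F [ 0.5 -0.6 -1.5]
down clk 16.32 w 32.4 gf 60.8 p [0.4885 0.0947 0.0498] F [-2.9  0.1  6.3]
clear clk 17.73 w 59.7 gf 0.0 p [0.4892 0.0947 0.1899] F [-0.2  0.4 -1. ]
at clk 21.01 w 82.0 gf 0.0 p [ 0.5935 -0.2464  0.0065] F [ 0.4 -0.3  0.3]
gripped clk 21.38 w 55.3 gf 63.6 p [ 0.5949 -0.2472  0.0085] F [0.2 0.1 5.1]
lifted clk 22.23 w 55.0 gf 63.4 p [ 0.5924 -0.2458  0.1451] F [-0.8 -0.3 -0.9]
```

View pics/t1.png

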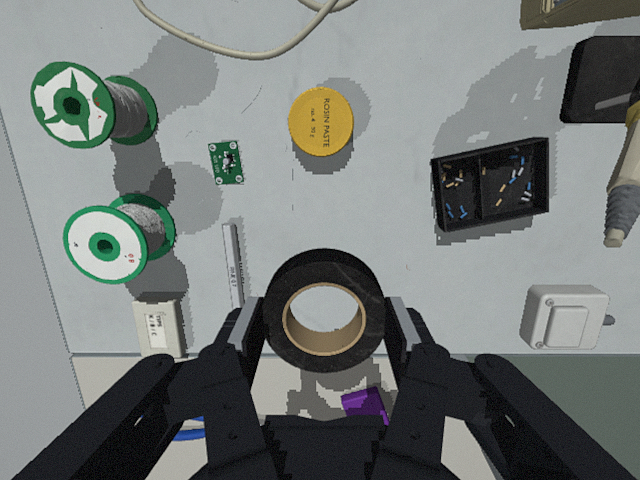

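The tape roll hangs level between the pads at about (325,308). I'll place it next, then do the tin.

```bash
python3 - <<'E'
from h import *
A3=-np.pi/2+np.radians(4.7)
place((.5713,.1008),.0115,A3,72)
pick((.5898,-.1583),.007,0,75)
place((.530,.302),.012,-np.pi/2,66)
pick((.4334,-.3440),.0045,0,66)
place((.4058,.0881),.0125,A3,56)
manip.move_to((.56,.19,.35),down(-np.pi/2));manip.dwell(.2);shot("wrist","t2");st()
E
```

```text
down clk 25.4 w 55.1 gf 64.2 p [0.5705 0.1008 0.0115] F [-2.5 -0.5  4.8]
clear clk 26.75 w 72.1 gf 0.0 p [0.5716 0.1008 0.1522] F [ 0.2 -0.8  0.3]
at clk 29.8 w 75.1 gf 0.0 p [ 0.5896 -0.1582  0.0065] F [0.9 0.3 0.2]
gripped clk 30.17 w 47.6 gf 62.1 p [ 0.5909 -0.1588  0.0083] F [0.8 0.2 4.8]
lifted clk 31.02 w 47.4 gf 61.7 p [ 0.5885 -0.1578  0.1453] F [ 0.5  0.8 -1.6]
down clk 34.38 w 47.3 gf 62.0 p [0.5298 0.302  0.0115] F [-0.2 -0.1 -1.2]
clear clk 35.73 w 66.2 gf 0.0 p [0.5304 0.3021 0.153 ] F [-0.3 -0.5 -0.1]
at clk 39.47 w 66.0 gf 0.0 p [ 0.4332 -0.3439  0.0041] F [ 1.3 -0.8 -0.5]
gripped clk 39.83 w 37.4 gf 60.5 p [ 0.4341 -0.3448  0.0055] F [ 0.2 -0.1  4.1]
lifted clk 40.68 w 37.4 gf 60.1 p [ 0.4325 -0.3431  0.143 ] F [-0.4 -0.3 -1.5]
down clk 44.02 w 37.7 gf 60.2 p [0.4058 0.0881 0.0124] F [ 0.  -0.1 -0.3]
clear clk 45.38 w 56.1 gf 0.0 p [0.406  0.0881 0.1528] F [ 0.7  1.3 -0.4]
 clk 46.67 w 56.0 gf 0.0 p [0.5593 0.1894 0.349 ] F [-0.4 -0.5  0.1]
```

View pics/t2.png

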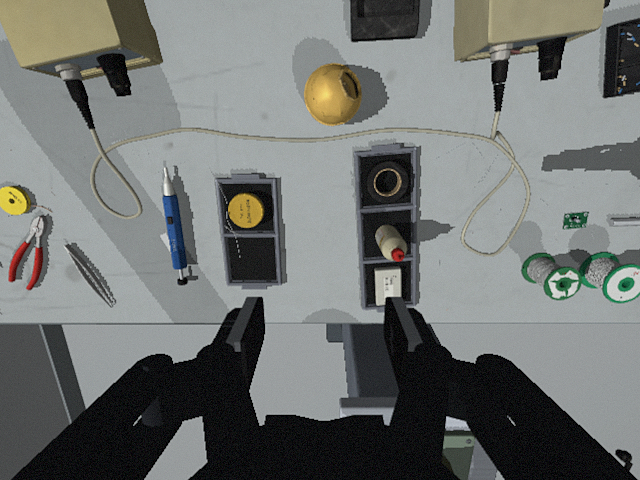

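In view: the tin at (246,210), the tape at (385,180), the bottle standing with its red cap at (397,254), and the case at (388,284), each in its pocket. Only the reel is left.

```bash
python3 - <<'E'
from h import *
pick((.4334,-.1494),.037,0,78)
shot("wrist","t3")
place((.448,.302),.0405,-np.pi/2,72)
manip.move_to((.57,.22,.33),down(-np.pi/2));manip.dwell(.3);shot("wrist","t4")
manip.move_to((.57,.1,.33),down(-np.pi/2));manip.dwell(.3);shot("wrist","t5")
manip.move_to((.57,-.21,.33),down(-np.pi/2));manip.dwell(.3);shot("wrist","t6");st()
A=[dict(np.load(f)) for f in("t4.npz","t5.npz")]
def top(s,x,y,z,r,dz=.004):
  P=cloud(s);m=((np.hypot(P[...,0]-x,P[...,1]-y)<r)&(abs(P[...,2]-z)<dz)).astype(np.uint8)
  m=cv2.morphologyEx(m,cv2.MORPH_OPEN,np.ones((2,2)))
  c=max(cv2.findContours(m,cv2.RETR_EXTERNAL,cv2.CHAIN_APPROX_NONE)[0],key=cv2.contourArea)
  q=P[m>0];n=np.linalg.svd(q-q.mean(0),full_matrices=False)[2][2]
  h=plane(s,c[:,0],z)[:,:2].astype(np.float32);return np.round(cv2.minEnclosingCircle(h)[0],4),np.round(cv2.minAreaRect(h)[1],3),np.median(q[:,2]).round(4),"tilt",np.arccos(abs(n[2])).round(3)
for i,s in enumerate(A):
  for n,a in dict(reel=(.448,.302,.063,.04),tin=(.53,.302,.021,.036),tape=(.571,.101,.021,.037),case=(.406,.088,.0155,.04)).items():
    try:print(i,n,*top(s,*a))
    except Exception as e:print(i,n,e)
  P=cloud(s);q=P[(np.hypot(P[...,0]-.489,P[...,1]-.095)<.03)&(P[...,2]>.025)];b=q[(q[:,2]<.075)];
  from scipy.optimize import least_squares
  for lo,hi in((.02,.05),(.05,.08)):
    b=q[(q[:,2]>lo)&(q[:,2]<hi)];f=least_squares(lambda c:np.hypot(b[:,0]-c[0],b[:,1]-c[1])-.017,b[:,:2].mean(0),loss="soft_l1",f_scale=.001);print("bottle",lo,f.x.round(4),len(b),q[:,2].max())
print("wide",*top(dict(np.load("t6.npz")),.4292,-.2455,.052,.045))
s=A[0]
for x,y,l in((.53,.302,"A"),(.448,.302,"B")):pass
cv2.imwrite("pics/t45.png",np.hstack([cv2.imread(f"pics/t{i}.png")[:400] for i in(4,5)])[:, :][::1])
cv2.imwrite("pics/t45.png",cv2.resize(cv2.imread("pics/t4.png")[140:340,120:460],(800,470),interpolation=2))
E
```

```text
at clk 50.14 w 77.7 gf 0.0 p [ 0.4338 -0.1497  0.0374] F [-0.8 -0.3 -0.5]
gripped clk 50.54 w 48.4 gf 60.7 p [ 0.4338 -0.1498  0.0382] F [-3.2  0.5  6. ]
lifted clk 51.39 w 48.2 gf 62.8 p [ 0.432  -0.1485  0.1752] F [-0.7 -0.4 -5.6]
down clk 54.94 w 48.0 gf 63.6 p [0.4481 0.302  0.0413] F [-3.3 -1.6  5.3]
clear clk 56.33 w 72.0 gf 0.0 p [0.4482 0.3021 0.181 ] F [-0.2  0.7 -0.3]
 clk 59.97 w 72.0 gf 0.0 p [ 0.5702 -0.2091  0.3301] F [-0.1  0.7 -0.6]
0 reel [0.4469 0.3019] [0.051 0.052] 0.0628 tilt 0.89
0 tin [0.5286 0.3008] [0.049 0.05 ] 0.0208 tilt 1.187
0 tape [0.5691 0.1009] [0.058 0.057] 0.0204 tilt 1.065
0 case [0.4054 0.0897] [0.062 0.04 ] 0.0147 tilt 1.084
bottle 0.02 [0.4883 0.0959] 176 0.1085832142038533
bottle 0.05 [0.4866 0.0945] 488 0.1085832142038533
1 reel [0.4467 0.3017] [0.051 0.052] 0.063 tilt 0.555
1 tin [0.529  0.3004] [0.05  0.051] 0.0209 tilt 0.936
1 tape [0.5691 0.1001] [0.057 0.057] 0.0206 tilt 1.124
1 case [0.4047 0.0883] [0.063 0.04 ] 0.0148 tilt 1.57
bottle 0.02 [0.4883 0.0958] 135 0.10743752401525375
bottle 0.05 [0.4859 0.0956] 446 0.10743752401525375
wide [ 0.4277 -0.2472] [0.061 0.06 ] 0.0519 tilt 0.739
```

View pics/t45.png

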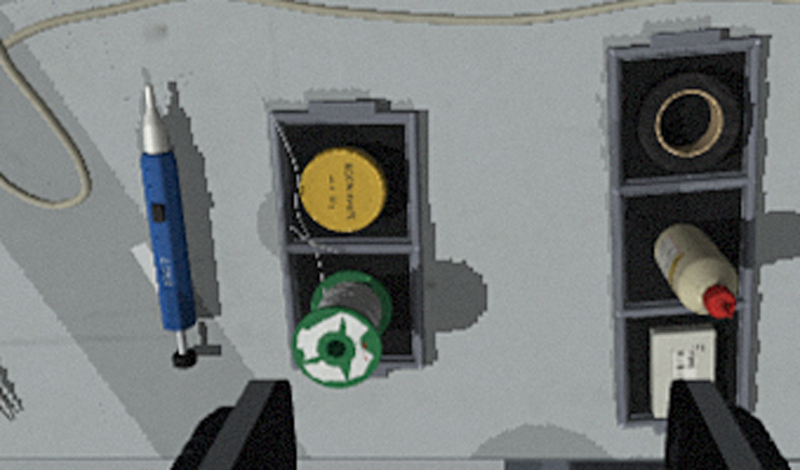

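The close crop shows the tin at (343,190), the reel at (337,346), the tape at (689,123), the bottle at (695,270) and the case at (682,370), all in their pockets. The tilt numbers look wrong, so I'll recheck them from the stored images with a plane fit, and compare the bottle with how it stood at the start.

```bash
python3 - <<'E'
from h import *
from scipy.optimize import least_squares
from meas import tri
A={k:dict(np.load(k+".npz")) for k in("t4","t5","w1","w2","t6")}
for k in("t4","t5"):
  P=cloud(A[k])
  for n,(x,y,z,r) in dict(reel=(.447,.302,.063,.023),tin=(.529,.301,.021,.022),tape=(.569,.1005,.021,.027),case=(.405,.089,.0155,.018)).items():
    q=P[(np.hypot(P[...,0]-x,P[...,1]-y)<r)&(abs(P[...,2]-z)<.005)];c=q-q.mean(0)
    f=least_squares(lambda p:c[:,2]-c[:,:2]@p[:2]-p[2],[0,0,0],loss="soft_l1",f_scale=.001);print(k,n,f.x[:2].round(3),len(q),c[:,2].std().round(4))
def body(s,x,y):
  P=cloud(s);q=P[(np.hypot(P[...,0]-x,P[...,1]-y)<.03)]
  for lo,hi in((.015,.045),(.045,.075)):
    b=q[(q[:,2]>lo)&(q[:,2]<hi)];f=least_squares(lambda c:np.hypot(b[:,0]-c[0],b[:,1]-c[1])-.017,b[:,:2].mean(0),loss="soft_l1",f_scale=.001);print("  ",lo,f.x.round(4),len(b))
for ks,x,y in((("w1","w2"),.579,-.349),(("t4","t5"),.488,.095)):
  v=[]
  for k in ks:
    print(k);body(A[k],x,y);s=A[k];hsv=cv2.cvtColor(s["color"],cv2.COLOR_BGR2HSV).astype(int);P=cloud(s)
    m=((hsv[...,0]<6)|(hsv[...,0]>174))&(hsv[...,1]>130)&(hsv[...,2]>70)&(np.hypot(P[...,0]-x,P[...,1]-y)<.06);yy,xx=np.nonzero(m);v.append((s,(xx.mean(),yy.mean())))
  print("cap tri",tri(v))
E
```

```text
t4 reel [0.002 0.008] 783 0.0009
t4 tin [-0.003  0.001] 753 0.0009
t4 tape [0.003 0.001] 751 0.001
t4 case [0.003 0.   ] 268 0.0008
t5 reel [0.001 0.005] 789 0.0009
t5 tin [ 0.    -0.006] 761 0.0008
t5 tape [-0.001  0.004] 743 0.001
t5 case [0.011 0.002] 383 0.0008
w1
   0.015 [ 0.5791 -0.3486] 176
   0.045 [ 0.5782 -0.3502] 500
w2
   0.015 [ 0.5791 -0.3487] 89
   0.045 [ 0.5779 -0.3497] 508
cap tri (array([ 0.5792728 , -0.34940087,  0.08334966]), np.float64(4.6831066543895746e-05))
t4
   0.015 [0.4882 0.0959] 202
   0.045 [0.4877 0.0953] 412
t5
   0.015 [0.4883 0.0958] 156
   0.045 [0.4875 0.0957] 362
cap tri (array([0.48847199, 0.095632  , 0.08969722]), np.float64(0.00019321100065505917))
```

All four flat tops are level to about 0.01 rad. The bottle is upright, and the wide reel reads within about 2 mm of its start position.

```bash
python3 -c "
from workcell import manip
print(manip.job_done())"
```

```text
the job is handed in; nothing more can be done
None
```

I handed the job in at about 60 s of the 128 s: both kits are in their trays, each thing flat or upright near its pocket's middle in the last pictures, and the wide reel still stands within about 2 mm of where it started; no verdict came back.

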